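# Bring the pepper mill round to the front of the breakfast carousel

### The arm

A 6-joint arm with a two-finger parallel gripper is mounted at the origin on a cart in front of the work surface, level with it; the furniture and walls round the work are solid. World frame = base frame: x ahead of the robot, y to its left, z up, the work surface at z = 0. Lengths are in m, angles in degrees, forces in N, time in s.
With the tool pointing down it reaches from about 0.3 to 0.875 m from the base axis. Payload 6.4 kg.
Tool frame: the origin (TCP) lies midway between the tips of the shut fingers; the grasp point (between the pads) lies 19 mm behind it; z points along the fingers, y is the line along which they close (so a half turn about z gives the same grasp; the last joint's range is limited). The gripper opens to 85 mm and grips with 20 to 120 N. Pads are 22 mm wide; open, the fingers measure 114 mm over their backs; the gripper's body (76 mm by 85 mm) begins 54 mm behind the grasp point. The pads swing forward as they close: fully open they stand 13 mm farther back than shut.
Start: joints at [-80.002, 10.359, 92.074, -0, 77.567, -11.82], TCP at [0.214, -0.534, 0.202] pointing down, gripper open.
Joint ranges: [-171.53, 171.53], [-51.25, 118.39], [17.06, 147.69], [-65.23, 245.23], [0, 150.52], [-178.68, 178.68]. Speed limits (degrees/s): [147.25, 147.25, 172.46, 180, 180, 180].

### API

Orientations are given as a 3x3 rotation matrix whose columns are the frame's x, y, z axes.
In Python, from cell import bot, get_image, job gives the robot as it stands.
- The arm moves only by the tool play_rows, never from a script. Its argument "commands" is a list of rows, each a list of 7 numbers: the turn, a rotation vector about the tool's x, y, z in degrees, then the shift along the tool's x, y, z in m, then the opening, from -1 (shut) to 1 (fully open), so that 0 is half open. A call has 1 to 8 rows; each row is the pose to reach, as a shift and turn from the pose commanded when the call began, along the tool's axes at that moment; what a row does not reach only later rows make up. A row lasts 1/12 s, in which the tool goes at most 41.7 mm and 7.16 degrees, less where a joint would pass 70% of its speed; a pose out of reach is approached as far as the arm can. A call with a gripper value outside its range is refused whole. The fingers move at their own pace and stop on an object; "force" is the grip in N (left out, the last holds). Time passes only in rows, so rows that repeat a pose let the fingers close. It gives the time, the measured TCP pose, the force, the opening and the grip force at its end, in the units of the state.
- bot.observe(): the state, without advancing time (a new reading comes with each control period).
- get_image(name): name is "scene" or "top" or "wrist"; returns a dict with "pixels" (480x640x3 uint8, red, green, blue), "z_map" (480x640 float32, m along the optical axis (not along the pixel's ray), 0 where there is no reading), "fov_y" (degrees; the focal length in pixels is half the picture's height over the tangent of half this angle, whatever the lens; pixels are square), "cx", "cy" (the principal point, pixels), "camera_from_world" (4x4, takes a point from world to camera coordinates); the wrist camera has in their place "mount" (4x4, takes a point from camera to tool coordinates, whose origin is the TCP and whose axes are the flange's). Camera axes: x right, y up, looking along -z (the intrinsics and any distortion apply to the point x, -y, -z); pixel columns grow to the right and rows downward; lengths in m; the calibration is good to about 2 mm. A picture is of the moment at which its call begins: read the wrist's pose just before it.
- job.sign_off(): hands the job in; it is judged then, once.
The state is a dict: "t": time; "q": joint angles; "joint_vel": joint speeds; "joint_efforts": joint torques, N m; "position": TCP position; "orientation": TCP orientation; "wrist_force": force on the tool from outside, world axes, zero at the start; "torque": the same for the moment, N m; "grip_width": finger opening in m; "finger_force": force on a finger pad.
Only numpy, scipy, OpenCV 4.12 (cv2) and the standard library are available. Lean on these libraries where they do the work, as an engineer would, in place of code of your own. Each camera call takes 0.05 s, during which the arm holds its last target. There are 200 camera calls.

### The job

Turn the breakfast carousel by pushing one of the three arms on top of its post with a fingertip, until the wooden pepper mill stands in the middle of the gap in the carousel's rail; then take the hand away. Everything on the carousel just rides round, so turn it steadily, without jerks that make things wobble over: do not lift, tip or shift it in its place, keep your fingers off it, and leave the things standing round about where they are.

Things in the scene. Friction and masses are not known exactly. Their poses are not given: they have to be found in the camera images.
- stand: fixed round base board of the carousel, 336 mm across and 8 mm thick, with a thin steel gallery rail (wire 6 mm thick, at radius 158 mm, its top 59 mm above the worktop) that is open only at the front: a gap of 54 degrees (143 mm wide) between two end posts with small balls. Origin: centre of its underside, on the turning axis; x, y level, z up; the gap faces its -x, roughly towards the robot
- gap (a point): the spot in the middle of the gap, fixed to the stand, 85 mm from the turning axis towards the stand's -x, 22 mm above the worktop: where the foot of the pepper mill is to stand
- turntable (a joint): turning angle of the turntable, rad: 0 at the start, positive anticlockwise seen from above, free from -6.28 to 6.28. The turntable is a wooden disc 294 mm across with a cork top, 22 mm above the worktop; it has steady friction of about 0.2 N m plus a damped bearing of 0.5 N m per rad/s (about 3.5 N in all at 100 mm radius and 0.3 rad/s), no spring or notches, and stays where it is left. A steel post 22 mm thick rises from its middle
- handle: three-armed steel handle on top of the post, turning with the disc. Origin on the turning axis, 165 mm above the worktop; z up. Its arms are level round bars 12 mm thick at the height of the origin, in its directions 0 (x), 120 and 240 degrees, each ending in a dark wooden ball 22 mm across centred 116 mm from the axis; hub 42 mm across. Nothing lies under the arms but the three things in the bays midway between them, the rail and the disc
- arm0 (a point): centre of the wooden ball at the end of the handle's arm at 0 degrees, 165 mm above the worktop
- arm1 (a point): centre of the wooden ball at the end of the handle's arm at 120 degrees, 165 mm above the worktop
- arm2 (a point): centre of the wooden ball at the end of the handle's arm at 240 degrees, 165 mm above the worktop
- bay0 (a point): middle of a bay on the cork top, midway between two arms at 60 degrees in the handle's axes, 85 mm from the axis; turns with the disc
- bay1 (a point): middle of a bay on the cork top, midway between two arms at 180 degrees in the handle's axes, 85 mm from the axis; turns with the disc
- bay2 (a point): middle of a bay on the cork top, midway between two arms at 300 degrees in the handle's axes, 85 mm from the axis; turns with the disc
- cabinet_corner (a point): lower front corner, nearest the robot, of the wall cabinet that hangs over the worktop to the right of the carousel and behind it; its underside is 470 mm above the worktop, its front runs from this corner at 45 degrees away from the robot and to the left. Draw the hand in to about 0.4 m from the base axis when swinging past it
- pepper_mill: turned wooden pepper mill, waisted, 58 mm across and 170 mm tall, with a small steel knob; origin at the centre of its foot, z up along it. It stands loose in one of the bays, its top 192 mm above the worktop
- egg_timer: low round kitchen timer, 60 mm across and 42 mm tall, pale green over steel, loose in another bay; origin at the centre of its foot, z up
- salt_shaker: white rounded shaker, 48 mm across and 60 mm tall, loose in the third bay; origin at the centre of its foot, z up
- mug: bystander: brown mug, 80 mm across (112 mm with handle), 98 mm tall, on the worktop; origin under its centre
- tumbler: bystander: clear tumbler, 70 mm across, 124 mm tall, on the worktop; origin under its centre
- storage_jar: bystander: glass clip-top jar, 97 x 90 mm, 114 mm tall, on the worktop; origin under its centre
- lemon: bystander: lemon, 71 x 53 x 51 mm, on the worktop; origin under its centre
There are look-alikes about, which are no part of the job. What is shaped like the pepper_mill but purple is not meant.

How it is judged:
By the outcome, as a careful person would: the job done as asked, in the order asked, and still so for the second after the job is handed in, with the robot touching nothing.
It also fails if it takes over 70 s, if anything falls off the work surface, if the arm or the gripper's body presses on something with over 40 N, if the wrist force passes 120 N, or if a joint passes its speed limit or range.

## Working session

There is one attempt and no reset: what is moved stays moved. The work goes in short steps, Python scripts to look and compute and a tool call to move; the robot and the scene stay as the last step left them, time stands still between calls to the robot, and variables do not carry over. Pictures are saved under pics/ and viewed, at most 12 in all, crops included, and the job is handed in when it is done.

Besides the shell and the picture viewer there is one more tool, called after "Emit:" by a JSON object that holds its "api" and its "payload". play_rows: Moves the arm, as the interface text tells. Its arguments: {"type":"object","properties":{"commands":{"type":"array","items":{"type":"array","items":{"type":"number"}}},"force":{"type":"number"}},"required":["commands"]}

```bash
mkdir -p pics
cat > h.py <<'E'
import numpy as np,cv2
from cell import bot,get_image,job
def world(im,u,v,z=None):
    f=240/np.tan(np.radians(im["fov_y"]/2)); T=np.linalg.inv(im["camera_from_world"])
    d=np.array([(u-im["cx"])/f,-(v-im["cy"])/f,-1.0])
    o=T[:3,3]; w=T[:3,:3]@d
    s=im["z_map"][int(v),int(u)] if z is None else (z-o[2])/w[2]
    return o+s*w
E
python3 - <<'E'
from h import *
import pickle
for n in("scene","top"):
    im=get_image(n); cv2.imwrite(f"pics/{n}.png",im["pixels"][...,::-1]); pickle.dump(im,open(n+".pkl","wb"))
    print({k:v for k,v in im.items() if k not in("pixels","z_map")})
print(bot.observe())
E
```

```text
{'fov_y': 49.769491227468, 'cx': 309.32459358969743, 'cy': 241.3342830662959, 'camera_from_world': array([[-0.67279897, -0.73981143,  0.00453906,  0.51536816],
       [ 0.54780402, -0.49404131,  0.67515475, -0.38162015],
       [-0.49724471,  0.45672993,  0.73766216, -1.39355055],
       [ 0.        ,  0.        ,  0.        ,  1.        ]])}
{'fov_y': 42.028029829853, 'cx': 323.98444901687964, 'cy': 232.76474800164564, 'camera_from_world': array([[ 0.43320431, -0.90117484, -0.01476277, -0.02989564],
       [ 0.69997421,  0.3260764 ,  0.635382  , -0.64612595],
       [-0.56777648, -0.28558378,  0.77205684, -1.65860883],
       [ 0.        ,  0.        ,  0.        ,  1.        ]])}
{'t': 0.1, 'q': array([-8.00026984e+01,  1.03962312e+01,  9.21244475e+01,  3.39718731e-04,
        7.75681459e+01, -1.18203073e+01]), 'joint_vel': array([ 0.04854172, -0.19726857, -0.10198807, -0.04839769, -0.10502688,
       -0.04583197]), 'joint_efforts': array([-3.13632768e-05, -4.45882595e+01, -3.52238560e+01, -2.41499738e-04,
        4.19675474e-03,  4.10206133e-05]), 'position': array([ 0.21362324, -0.53327529,  0.20100055]), 'orientation': array([[ 9.28372168e-01,  3.71651782e-01, -2.63429396e-04],
       [ 3.71651735e-01, -9.28370968e-01,  1.52774716e-03],
       [ 3.23229753e-04, -1.51622194e-03, -9.99998798e-01]]), 'wrist_force': array([ 0.05246683, -1.0533232 ,  0.08487915]), 'torque': array([-0.00836616,  0.00387714, -0.00656126]), 'finger_force': 0.0, 'grip_width': 0.08567791733385255}
```

View pics/top.png

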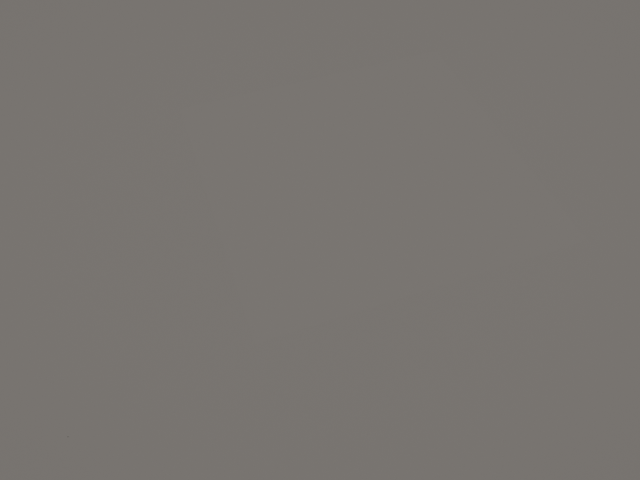

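View pics/scene.png

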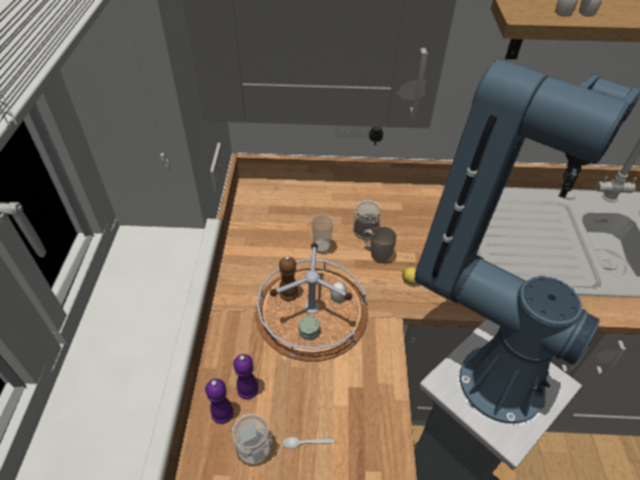

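The top view shows only a flat grey surface, so something is blocking it. The scene view shows the carousel at about (312,305). The brown mill is at (288,275), with two purple look-alikes at (218,400) and (245,375). The brown one fits because it is wooden and stands on the disc. I'll confirm in an enlarged crop.

Run:
```python
from h import *
import pickle
im=pickle.load(open("scene.pkl","rb"))
c=im["pixels"][225:365,235:385,::-1]
cv2.imwrite("pics/crop.png",cv2.resize(c,None,fx=4,fy=4,interpolation=cv2.INTER_CUBIC))
T=np.linalg.inv(im["camera_from_world"]);print(T[:3,3])
for n,u,v in [("hub",313,278),("a",315,248),("b",274,293),("c",348,297),("mill",288,262),("mug",383,240),("tumbler",322,225),("jar",368,210),("lemon",410,274)]:
    print(n,world(im,u,v).round(3))
```

```text
[-0.13714343  0.82921539  1.28328287]
hub [0.502 0.227 0.176]
a [0.583 0.145 0.17 ]
b [0.537 0.337 0.171]
c [0.395 0.199 0.172]
mill [0.587 0.244 0.182]
mug [ 0.546 -0.126  0.037]
tumbler [0.702 0.003 0.076]
jar [ 0.628 -0.132  0.111]
lemon [ 0.388 -0.073  0.049]
```

View pics/crop.png

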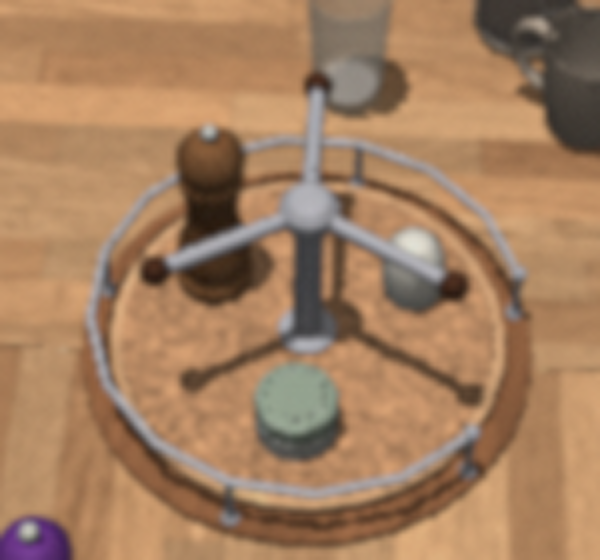

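The crop confirms it: the brown wooden mill with the steel knob at crop (209,131) is on the disc. The arm balls are at crop (318,84), (154,269) and (453,285). The rail's end balls are at about (518,272) and (470,435).

Run:
```python
from h import *
import pickle
im=pickle.load(open("scene.pkl","rb"))
W=lambda u,v,z:world(im,u/4+235,v/4+225,z)[:2]
B=np.array([W(318,84,.165),W(154,269,.165),W(453,285,.165)])
c=B.mean(0);print("centre",c,"hub",W(309,208,.175))
ang=lambda p:np.degrees(np.arctan2(*(p-c)[::-1]))
for p in B: print("ball",p,np.linalg.norm(p-c),ang(p))
for p in (W(518,272,.056),W(470,435,.056)): print("end",p,np.linalg.norm(p-c),ang(p))
for n,p in dict(knob=W(209,131,.190),salt=W(414,240,.08),egg=W(297,395,.064)).items(): print(n,p,np.linalg.norm(p-c),ang(p))
```

```text
centre [0.51226863 0.22150131] hub [0.5068707 0.2259352]
ball [0.5929983  0.13801844] 0.11613212290000144 -45.96053278123162
ball [0.54393467 0.33307752] 0.11598270971366942 74.15571927734271
ball [0.39987291 0.19340797] 0.11585349876218744 -165.9664372977068
end [0.42844436 0.08745821] 0.15809509645484873 -122.01992874701592
end [0.3539176 0.2137392] 0.15854115926144544 -177.19370013514524
knob [0.59514526 0.23958871] 0.08482741237796201 12.311462669038185
salt [0.48855406 0.13735728] 0.08742195156038045 -105.73958848834454
egg [0.45443471 0.28402296] 0.08516876724924914 132.7695116908118
```

```bash
cat > plan.py <<'E'
import numpy as np
C=np.array([.512,.2215])
# pose = (x,y,z,world yaw of tool x in deg), tool pointing down
def rows(p0,ps):
    a=np.radians(p0[3]); X=np.array([np.cos(a),np.sin(a)]); Y=np.array([X[1],-X[0]])
    out=[]
    for p in ps:
        d=np.array(p[:2])-p0[:2]
        out.append([0,0,round(p0[3]-p[3],1),round(float(d@X),4),round(float(d@Y),4),round(p0[2]-p[2],4),-1])
    return out
def pol(r,az): return r*np.cos(np.radians(az)),r*np.sin(np.radians(az))
def show(path,start):   # chunks of 8
    p0=start
    for i in range(0,len(path),8):
        print(rows(p0,path[i:i+8])); p0=path[min(i+7,len(path)-1)]
    print("end",np.round(p0,4))
E
python3 - <<'E'
from h import *
from plan import *
import pickle
im=pickle.load(open("scene.pkl","rb"))
for u,v in [(435,127),(430,125),(425,110),(300,118),(200,118),(440,140)]: print(u,v,world(im,u,v).round(3),world(im,u,v,.47).round(3))
t=pickle.load(open("top.pkl","rb"));print(np.linalg.inv(t["camera_from_world"])[:3,3],[world(t,u,v).round(2) for u,v in[(300,200),(600,240),(100,400)]])
S=(.2136,-.5333,.201,21.8)
path=[]
r0,a0=np.hypot(S[0],S[1]),np.degrees(np.arctan2(S[1],S[0]))
# draw in 5 rows, then swing 19 rows
for k in range(1,6): path.append((*pol(r0+(.4-r0)*k/5,a0),.21,21.8))
for k in range(1,20):
    path.append((*pol(.4,a0+(16-a0)*k/19),.21,21.8+(134-21.8)*k/19))
show(path,S)
E
```

```text
435 127 [ 0.668 -0.49   0.244] [ 0.493 -0.203  0.47 ]
430 125 [ 0.496 -0.183  0.484] [ 0.507 -0.2    0.47 ]
425 110 [ 0.509 -0.165  0.531] [ 0.562 -0.246  0.47 ]
300 118 [0.74  0.06  0.493] [0.765 0.038 0.47 ]
200 118 [0.947 0.24  0.47 ] [0.947 0.24  0.47 ]
440 140 [ 0.649 -0.51   0.19 ] [ 0.448 -0.167  0.47 ]
[-0.47649667 -0.28992655  1.69063575] [array([-0.43, -0.26,  1.63]), array([-0.42, -0.3 ,  1.63]), array([-0.46, -0.26,  1.63])]
[[0, 0, 0.0, -0.0, -0.0349, -0.009, -1], [0, 0, 0.0, -0.0, -0.0698, -0.009, -1], [0, 0, 0.0, -0.0, -0.1047, -0.009, -1], [0, 0, 0.0, -0.0001, -0.1396, -0.009, -1], [0, 0, 0.0, -0.0001, -0.1745, -0.009, -1], [0, 0, -5.9, 0.0308, -0.1757, -0.009, -1], [0, 0, -11.8, 0.0615, -0.1793, -0.009, -1], [0, 0, -17.7, 0.0919, -0.1852, -0.009, -1]]
[[0, 0, -5.9, 0.0309, 0.0012, 0.0, -1], [0, 0, -11.8, 0.0618, -0.0, 0.0, -1], [0, 0, -17.7, 0.0925, -0.0036, 0.0, -1], [0, 0, -23.6, 0.1228, -0.0096, 0.0, -1], [0, 0, -29.5, 0.1526, -0.0179, 0.0, -1], [0, 0, -35.4, 0.1817, -0.0284, 0.0, -1], [0, 0, -41.3, 0.2099, -0.0412, 0.0, -1], [0, 0, -47.2, 0.2369, -0.0561, 0.0, -1]]
[[0, 0, -5.9, 0.03, 0.0075, 0.0, -1], [0, 0, -11.8, 0.0605, 0.0126, 0.0, -1], [0, 0, -17.7, 0.0913, 0.0154, 0.0, -1], [0, 0, -23.6, 0.1222, 0.0157, 0.0, -1], [0, 0, -29.5, 0.1531, 0.0137, 0.0, -1], [0, 0, -35.4, 0.1837, 0.0093, 0.0, -1], [0, 0, -41.3, 0.2138, 0.0026, 0.0, -1], [0, 0, -47.2, 0.2434, -0.0065, 0.0, -1]]
end [3.845e-01 1.103e-01 2.100e-01 1.340e+02]
```

Emit:
{"api": "play_rows", "payload": {"commands": [[0, 0, 0, 0, -0.035, -0.009, -1], [0, 0, 0, 0, -0.07, -0.009, -1], [0, 0, 0, 0, -0.105, -0.009, -1], [0, 0, 0, 0, -0.14, -0.009, -1], [0, 0, 0, 0, -0.1745, -0.009, -1], [0, 0, -5.9, 0.031, -0.176, -0.009, -1], [0, 0, -11.8, 0.0615, -0.179, -0.009, -1], [0, 0, -17.7, 0.092, -0.185, -0.009, -1]]}}

```text
t: 0.77
position: [0.2305, -0.3274, 0.2109]
orientation: [[0.77, 0.638, 0.0], [0.638, -0.77, -0.001], [-0.0, 0.001, -1.0]]
wrist_force: [0.4, -0.8, -0.6]
grip_width: -0.0002
finger_force: 0.0
```

Emit:
{"api": "play_rows", "payload": {"commands": [[0, 0, -5.9, 0.031, 0.001, 0, -1], [0, 0, -11.8, 0.062, 0, 0, -1], [0, 0, -17.7, 0.0925, -0.0036, 0, -1], [0, 0, -23.6, 0.123, -0.0096, 0, -1], [0, 0, -29.5, 0.1526, -0.018, 0, -1], [0, 0, -35.4, 0.182, -0.0284, 0, -1], [0, 0, -41.3, 0.21, -0.041, 0, -1], [0, 0, -47.2, 0.237, -0.056, 0, -1]]}}

```text
t: 1.43
position: [0.3781, -0.1324, 0.2106]
orientation: [[0.052, 0.999, -0.0], [0.999, -0.052, 0.0], [0.0, -0.0, -1.0]]
wrist_force: [0.0, 0.1, -0.3]
grip_width: -0.0001
finger_force: 0.0
```

Emit:
{"api": "play_rows", "payload": {"commands": [[0, 0, -5.9, 0.03, 0.0075, 0, -1], [0, 0, -11.8, 0.0605, 0.0126, 0, -1], [0, 0, -17.7, 0.0913, 0.0154, 0, -1], [0, 0, -23.6, 0.122, 0.0157, 0, -1], [0, 0, -29.5, 0.153, 0.0137, 0, -1], [0, 0, -35.4, 0.1837, 0.0093, 0, -1], [0, 0, -41.3, 0.214, 0.0026, 0, -1], [0, 0, -47.2, 0.2434, -0.0065, 0, -1]]}}

```text
t: 2.1
position: [0.3845, 0.111, 0.2106]
orientation: [[-0.697, 0.717, -0.0], [0.717, 0.697, 0.0], [0.0, -0.0, -1.0]]
wrist_force: [0.4, 0.8, 0.6]
grip_width: -0.0002
finger_force: 0.0
```

Run:
```python
from h import *
from plan import *
o=bot.observe();R=o["orientation"];print(o["t"],o["position"].round(4),np.degrees(np.arctan2(R[1,0],R[0,0])),R[:,2].round(4),o["q"].round(1),o["wrist_force"].round(2))
# start point: arm at -46, r=.09 along, .032 perpendicular on ccw side
a=np.radians(-46);u=np.array([np.cos(a),np.sin(a)]);n=np.array([-u[1],u[0]])
E=C+.092*u+.034*n;S=(.3845,.1103,.21,134.)
p=[tuple(np.array(S[:2])+(E-S[:2])*k/6)+(.21,134.) for k in range(1,7)]+[(*E,.21,134.)]*2
p+=[(*E,.19,134.),(*E,.17,134.),(*E,.15,134.),(*E,.145,134.)]
show(p,S)
```

```text
2.1 [0.3845 0.111  0.2106] 134.21108585638964 [-2.e-04  1.e-04 -1.e+00] [ -1.  -14.2 114.8   0.   79.3 -45.2] [0.37 0.79 0.56]
[[0, 0, 0.0, -0.0168, 0.0338, 0.0, -1], [0, 0, 0.0, -0.0335, 0.0677, 0.0, -1], [0, 0, 0.0, -0.0503, 0.1015, 0.0, -1], [0, 0, 0.0, -0.0671, 0.1353, 0.0, -1], [0, 0, 0.0, -0.0838, 0.1691, 0.0, -1], [0, 0, 0.0, -0.1006, 0.203, 0.0, -1], [0, 0, 0.0, -0.1006, 0.203, 0.0, -1], [0, 0, 0.0, -0.1006, 0.203, 0.0, -1]]
[[0, 0, 0.0, 0.0, 0.0, 0.02, -1], [0, 0, 0.0, 0.0, 0.0, 0.04, -1], [0, 0, 0.0, 0.0, 0.0, 0.06, -1], [0, 0, 0.0, 0.0, 0.0, 0.065, -1]]
end [  0.6004   0.1789   0.145  134.    ]
```

Emit:
{"api": "play_rows", "payload": {"commands": [[0, 0, 0, -0.017, 0.034, 0, -1], [0, 0, 0, -0.0335, 0.068, 0, -1], [0, 0, 0, -0.05, 0.1015, 0, -1], [0, 0, 0, -0.067, 0.135, 0, -1], [0, 0, 0, -0.084, 0.169, 0, -1], [0, 0, 0, -0.1, 0.203, 0, -1], [0, 0, 0, -0.1, 0.203, 0, -1], [0, 0, 0, -0.1, 0.203, 0, -1]]}}

```text
t: 2.77
position: [0.6009, 0.1785, 0.2082]
orientation: [[-0.694, 0.72, -0.004], [0.72, 0.694, -0.0], [0.002, -0.003, -1.0]]
wrist_force: [0.1, 0.3, -0.2]
grip_width: -0.0005
finger_force: 0.0
```

Run:
```python
from h import *
o=bot.observe();print(o["position"].round(4))
im=get_image("scene")
c=im["pixels"][195:345,235:385,::-1]
cv2.imwrite("pics/c2.png",cv2.resize(c,None,fx=3.9,fy=3.9,interpolation=cv2.INTER_CUBIC))
```

```text
[0.6009 0.1785 0.2082]
```

View pics/c2.png

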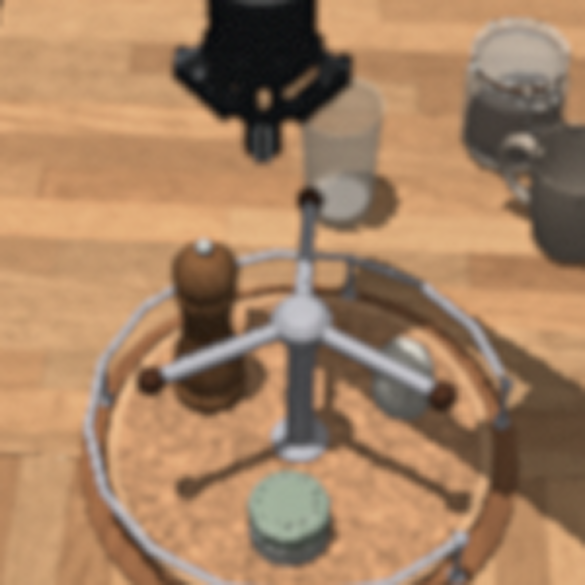

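The fingertip is at crop (263,155), in the bay between the mill (205,250) and the arm ball (310,198), with clear space below it. I'll lower it and then orbit.

Emit:
{"api": "play_rows", "payload": {"commands": [[0, 0, 0, 0, 0, 0.02, -1], [0, 0, 0, 0, 0, 0.04, -1], [0, 0, 0, 0, 0, 0.055, -1], [0, 0, 0, 0, 0, 0.062, -1], [0, 0, 0, 0, 0, 0.062, -1]]}}

```text
t: 3.23
position: [0.5985, 0.1779, 0.1475]
orientation: [[-0.694, 0.72, -0.003], [0.72, 0.694, -0.0], [0.002, -0.002, -1.0]]
wrist_force: [0.0, 0.0, -0.8]
grip_width: 0.0003
finger_force: 0.0
```

Run:
```python
from plan import *
p0=np.array([.6009,.1785])
d=p0-C
steps=[.5,1,1.5]+[2]*79
path=[];f=0
for s in steps:
    f+=s; a=np.radians(-f); Rm=np.array([[np.cos(a),-np.sin(a)],[np.sin(a),np.cos(a)]])
    path.append((*(C+Rm@d),.148,134-f))
show(path[:24],(*p0,.148,134.));print(f)
```

```text
[[0, 0, 0.5, -0.0003, -0.0008, 0.0, -1], [0, 0, 1.5, -0.0009, -0.0024, 0.0, -1], [0, 0, 3.0, -0.0017, -0.0049, 0.0, -1], [0, 0, 5.0, -0.0026, -0.0082, 0.0, -1], [0, 0, 7.0, -0.0035, -0.0115, 0.0, -1], [0, 0, 9.0, -0.0042, -0.0149, 0.0, -1], [0, 0, 11.0, -0.0048, -0.0183, 0.0, -1], [0, 0, 13.0, -0.0053, -0.0217, 0.0, -1]]
[[0, 0, 2.0, -0.0011, -0.0033, 0.0, -1], [0, 0, 4.0, -0.0022, -0.0065, 0.0, -1], [0, 0, 6.0, -0.0031, -0.0099, 0.0, -1], [0, 0, 8.0, -0.0038, -0.0132, 0.0, -1], [0, 0, 10.0, -0.0045, -0.0166, 0.0, -1], [0, 0, 12.0, -0.0051, -0.02, 0.0, -1], [0, 0, 14.0, -0.0055, -0.0234, 0.0, -1], [0, 0, 16.0, -0.0058, -0.0269, 0.0, -1]]
[[0, 0, 2.0, -0.0011, -0.0033, 0.0, -1], [0, 0, 4.0, -0.0022, -0.0065, 0.0, -1], [0, 0, 6.0, -0.0031, -0.0099, 0.0, -1], [0, 0, 8.0, -0.0038, -0.0132, 0.0, -1], [0, 0, 10.0, -0.0045, -0.0166, 0.0, -1], [0, 0, 12.0, -0.0051, -0.02, 0.0, -1], [0, 0, 14.0, -0.0055, -0.0234, 0.0, -1], [0, 0, 16.0, -0.0058, -0.0269, 0.0, -1]]
end [ 0.5445  0.1282  0.148  89.    ]
161.0
```

Emit:
{"api": "play_rows", "payload": {"commands": [[0, 0, 0.5, -0.0003, -0.0008, 0, -1], [0, 0, 1.5, -0.0009, -0.0024, 0, -1], [0, 0, 3, -0.0017, -0.0049, 0, -1], [0, 0, 5, -0.0026, -0.0082, 0, -1], [0, 0, 7, -0.0035, -0.0115, 0, -1], [0, 0, 9, -0.0042, -0.0149, 0, -1], [0, 0, 11, -0.0048, -0.0183, 0, -1], [0, 0, 13, -0.0053, -0.0217, 0, -1]]}}

```text
t: 3.9
position: [0.589, 0.1591, 0.1499]
orientation: [[-0.511, 0.86, 0.002], [0.86, 0.511, 0.0], [-0.001, 0.001, -1.0]]
wrist_force: [-0.2, 1.2, -0.8]
grip_width: 0.0001
finger_force: 0.0
```

Emit:
{"api": "play_rows", "payload": {"commands": [[0, 0, 2, -0.0011, -0.0033, 0, -1], [0, 0, 4, -0.0022, -0.0065, 0, -1], [0, 0, 6, -0.0031, -0.0099, 0, -1], [0, 0, 8, -0.0038, -0.0132, 0, -1], [0, 0, 10, -0.0045, -0.0166, 0, -1], [0, 0, 12, -0.0051, -0.02, 0, -1], [0, 0, 14, -0.0055, -0.0234, 0, -1], [0, 0, 16, -0.0058, -0.0269, 0, -1]]}}

```text
t: 4.57
position: [0.5689, 0.1403, 0.1499]
orientation: [[-0.254, 0.967, 0.002], [0.967, 0.254, 0.0], [-0.0, 0.002, -1.0]]
wrist_force: [-0.1, -0.5, 0.2]
grip_width: 0.0004
finger_force: 0.0
```

Run:
```python
from h import *
from plan import *
o=bot.observe();R=o["orientation"];d=o["position"][:2]-C
print(o["position"].round(4),np.hypot(*d),np.degrees(np.arctan2(d[1],d[0])),np.degrees(np.arctan2(R[1,0],R[0,0])),o["wrist_force"].round(1),o["q"].round(0))
im=get_image("scene")
c=im["pixels"][195:345,235:385,::-1]
cv2.imwrite("pics/c3.png",cv2.resize(c,None,fx=3.9,fy=3.9,interpolation=cv2.INTER_CUBIC))
```

```text
[0.5689 0.1403 0.1499] 0.09917953050344014 -54.960688089703716 104.72518063568411 [-0.1 -0.5  0.2] [  2.  15.  93.  -0.  72. -12.]
```

View pics/c3.png

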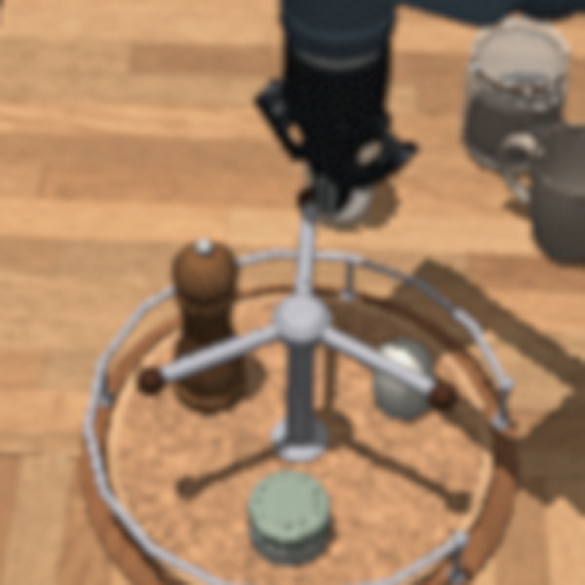

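Run:
```python
from h import *
im=get_image("scene")
f=240/np.tan(np.radians(im["fov_y"]/2))
def proj(p):
    q=im["camera_from_world"]@np.r_[p,1]; return np.array([im["cx"]+f*q[0]/-q[2],im["cy"]-f*q[1]/-q[2]])
for p in [(.5689,.1403,.15),(.5689,.1403,.19),(.593,.138,.165)]: 
    u=proj(np.array(p)); print(p,u.round(1),((u-[235,195])*3.9).round(0))
print([k for k in im])
for v in range(235,256,2): print(v,[world(im,u,v).round(3).tolist() for u in (314,319)])
c=im["pixels"][225:265,295:345,::-1]
cv2.imwrite("pics/c4.png",cv2.resize(c,None,fx=12,fy=12,interpolation=cv2.INTER_CUBIC))
```

```text
(0.5689, 0.1403, 0.15) [319.5 254.4] [330. 232.]
(0.5689, 0.1403, 0.19) [319.8 245.2] [331. 196.]
(0.593, 0.138, 0.165) [314.5 246. ] [310. 199.]
['pixels', 'z_map', 'fov_y', 'cx', 'cy', 'camera_from_world']
235 [[0.579, 0.154, 0.234], [0.556, 0.156, 0.254]]
237 [[0.577, 0.156, 0.229], [0.569, 0.144, 0.227]]
239 [[0.684, 0.055, 0.062], [0.561, 0.152, 0.231]]
241 [[0.681, 0.057, 0.056], [0.56, 0.152, 0.224]]
243 [[0.598, 0.136, 0.173], [0.56, 0.153, 0.216]]
245 [[0.593, 0.141, 0.172], [0.559, 0.153, 0.208]]
247 [[0.59, 0.143, 0.167], [0.566, 0.146, 0.189]]
249 [[0.582, 0.15, 0.171], [0.561, 0.15, 0.187]]
251 [[0.574, 0.157, 0.173], [0.662, 0.052, 0.019]]
253 [[0.57, 0.161, 0.171], [0.669, 0.045, -0.001]]
255 [[0.564, 0.167, 0.172], [0.66, 0.054, 0.003]]
```

View pics/c4.png

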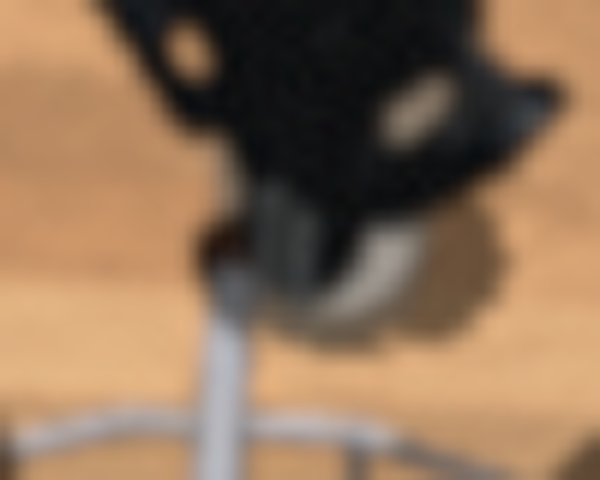

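The disc has not turned. The finger looks to have passed over the bar: the tip's lowest point appears at about z 0.17–0.18, though the pose says 0.15. I'll lift, go back with the finger line turned radial, and measure the tip height there.

Run:
```python
from plan import *
S=(.5689,.1403,.15,105.);E=(.6004,.1789)
p=[(*S[:2],.17,105.),(*S[:2],.195,105.),(*S[:2],.21,105.)]
for k in range(1,18): t=min(1,k/8); p.append((S[0]+(E[0]-S[0])*t,S[1]+(E[1]-S[1])*t,.21,105+7*k))
show(p,S)
```

```text
[[0, 0, 0.0, 0.0, 0.0, -0.02, -1], [0, 0, 0.0, 0.0, 0.0, -0.045, -1], [0, 0, 0.0, 0.0, 0.0, -0.06, -1], [0, 0, -7.0, 0.0036, 0.0051, -0.06, -1], [0, 0, -14.0, 0.0073, 0.0101, -0.06, -1], [0, 0, -21.0, 0.0109, 0.0152, -0.06, -1], [0, 0, -28.0, 0.0146, 0.0202, -0.06, -1], [0, 0, -35.0, 0.0182, 0.0253, -0.06, -1]]
[[0, 0, -7, 0.0001, 0.0062, 0.0, -1], [0, 0, -14, 0.0002, 0.0125, 0.0, -1], [0, 0, -21, 0.0003, 0.0187, 0.0, -1], [0, 0, -28, 0.0003, 0.0187, 0.0, -1], [0, 0, -35, 0.0003, 0.0187, 0.0, -1], [0, 0, -42, 0.0003, 0.0187, 0.0, -1], [0, 0, -49, 0.0003, 0.0187, 0.0, -1], [0, 0, -56, 0.0003, 0.0187, 0.0, -1]]
[[0, 0, -7, 0.0, 0.0, 0.0, -1], [0, 0, -14, 0.0, 0.0, 0.0, -1], [0, 0, -21, 0.0, 0.0, 0.0, -1], [0, 0, -28, 0.0, 0.0, 0.0, -1]]
end [6.004e-01 1.789e-01 2.100e-01 2.240e+02]
```

Emit:
{"api": "play_rows", "payload": {"commands": [[0, 0, 0, 0, 0, -0.02, -1], [0, 0, 0, 0, 0, -0.045, -1], [0, 0, 0, 0, 0, -0.06, -1], [0, 0, -7, 0.0036, 0.005, -0.06, -1], [0, 0, -14, 0.0073, 0.01, -0.06, -1], [0, 0, -21, 0.011, 0.015, -0.06, -1], [0, 0, -28, 0.0146, 0.02, -0.06, -1], [0, 0, -35, 0.018, 0.025, -0.06, -1]]}}

```text
t: 5.33
position: [0.5886, 0.1647, 0.2096]
orientation: [[-0.769, 0.639, 0.001], [0.639, 0.769, 0.0], [-0.001, 0.001, -1.0]]
wrist_force: [0.2, -0.7, 0.1]
grip_width: 0.0004
finger_force: 0.0
```

Emit:
{"api": "play_rows", "payload": {"commands": [[0, 0, -7, 0, 0.006, 0, -1], [0, 0, -14, 0, 0.0125, 0, -1], [0, 0, -21, 0, 0.0187, 0, -1], [0, 0, -28, 0, 0.0187, 0, -1], [0, 0, -35, 0, 0.0187, 0, -1], [0, 0, -42, 0, 0.0187, 0, -1], [0, 0, -49, 0, 0.0187, 0, -1], [0, 0, -56, 0, 0.0187, 0, -1]]}}

```text
t: 6.0
position: [0.6005, 0.1788, 0.2095]
orientation: [[-0.96, -0.28, 0.001], [-0.28, 0.96, 0.0], [-0.001, -0.0, -1.0]]
wrist_force: [0.0, 1.0, 0.7]
grip_width: -0.0004
finger_force: 0.0
```

Emit:
{"api": "play_rows", "payload": {"commands": [[0, 0, -7, 0, 0, 0, -1], [0, 0, -14, 0, 0, 0, -1], [0, 0, -21, 0, 0, 0, -1], [0, 0, -28, 0, 0, 0, -1], [0, 0, -28, 0, 0, 0, -1], [0, 0, -28, 0, 0, 0, -1]]}}

```text
t: 6.5
position: [0.6004, 0.1788, 0.2093]
orientation: [[-0.723, -0.691, 0.001], [-0.691, 0.723, 0.0], [-0.001, -0.001, -1.0]]
wrist_force: [-0.6, 0.4, 0.6]
grip_width: -0.0002
finger_force: 0.0
```

Run:
```python
from h import *
o=bot.observe();R=o["orientation"];P=o["position"];print(P.round(4),np.degrees(np.arctan2(R[1,0],R[0,0])),o["q"].round(0),o["t"])
im=get_image("scene")
f=240/np.tan(np.radians(im["fov_y"]/2));V,U=np.mgrid[0:480,0:640]
d=np.stack([(U-im["cx"])/f,-(V-im["cy"])/f,-np.ones_like(U,float)],-1)*im["z_map"][...,None]
T=np.linalg.inv(im["camera_from_world"]);W=d@T[:3,:3].T+T[:3,3]
L=(W-P)@R   # tool coordinates
m=(np.hypot(L[...,0],L[...,1])<.09)&(W[...,2]>.19)&(L[...,2]>-.12)
for z in np.arange(-.12,.03,.01):
    k=m&(L[...,2]>=z)&(L[...,2]<z+.01)
    if k.any(): print(round(z,3),k.sum(),"x",L[k][:,0].min().round(3),L[k][:,0].max().round(3),"y",L[k][:,1].min().round(3),L[k][:,1].max().round(3))
c=im["pixels"][195:345,235:385,::-1]
cv2.imwrite("pics/c5.png",cv2.resize(c,None,fx=3.9,fy=3.9,interpolation=cv2.INTER_CUBIC))
```

```text
[0.6004 0.1788 0.2093] -136.2803813592302 [   6.   16.   84.    0.   80. -128.] 6.5
-0.12 38 x -0.014 0.017 y 0.013 0.064
-0.11 16 x -0.015 0.017 y 0.013 0.051
-0.1 23 x -0.015 0.017 y 0.006 0.049
-0.09 10 x -0.01 0.013 y 0.013 0.043
-0.08 5 x 0.002 0.014 y 0.001 0.027
-0.07 1 x 0.005 0.005 y -0.005 -0.005
-0.06 14 x -0.008 0.011 y 0.008 0.018
-0.05 18 x -0.008 0.011 y 0.005 0.017
-0.04 9 x -0.008 0.011 y 0.006 0.013
-0.03 5 x -0.006 0.008 y 0.003 0.008
0.01 3 x -0.041 -0.036 y 0.043 0.05
```

View pics/c5.png

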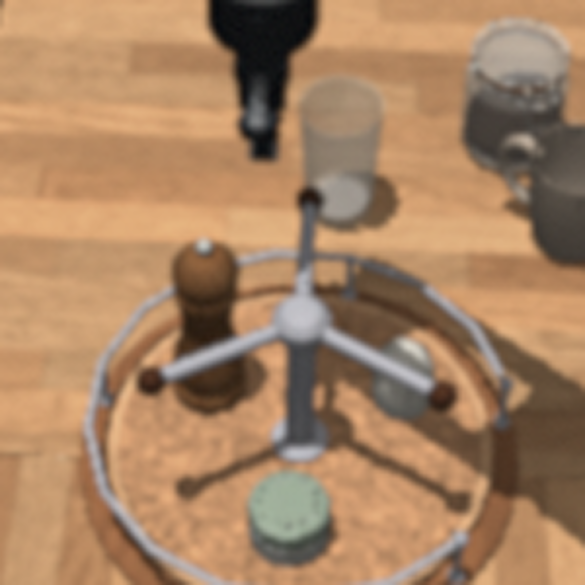

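The tip really sits about 20–25 mm above the reported TCP, and the lateral position agrees. I'll lower to a reported z of about 0.122, so the real tip is at about 0.145.

Emit:
{"api": "play_rows", "payload": {"commands": [[0, 0, 0, 0, 0, 0.025, -1], [0, 0, 0, 0, 0, 0.05, -1], [0, 0, 0, 0, 0, 0.07, -1], [0, 0, 0, 0, 0, 0.082, -1], [0, 0, 0, 0, 0, 0.087, -1], [0, 0, 0, 0, 0, 0.087, -1]]}}

```text
t: 7.05
position: [0.5995, 0.1787, 0.1208]
orientation: [[-0.721, -0.693, -0.002], [-0.693, 0.721, -0.0], [0.002, 0.001, -1.0]]
wrist_force: [-1.1, -0.3, -0.2]
grip_width: 0.0001
finger_force: 0.0
```

Run:
```python
from h import *
from plan import *
o=bot.observe();R=o["orientation"];P=o["position"];print(P.round(4),o["wrist_force"].round(2))
p0=P[:2];d=p0-C;path=[];f=0
for s in [.5,1,1.5]+[2]*13:
    f+=s; a=np.radians(-f); Rm=np.array([[np.cos(a),-np.sin(a)],[np.sin(a),np.cos(a)]])
    path.append((*(C+Rm@d),.122,223.7-f))
show(path,(*p0,.122,223.7))
```

```text
[0.5995 0.1787 0.1208] [-1.1  -0.34 -0.16]
[[0, 0, 0.5, 0.0008, -0.0003, 0.0, -1], [0, 0, 1.5, 0.0024, -0.0009, 0.0, -1], [0, 0, 3.0, 0.0048, -0.0016, 0.0, -1], [0, 0, 5.0, 0.0081, -0.0026, 0.0, -1], [0, 0, 7.0, 0.0114, -0.0034, 0.0, -1], [0, 0, 9.0, 0.0147, -0.0041, 0.0, -1], [0, 0, 11.0, 0.0181, -0.0047, 0.0, -1], [0, 0, 13.0, 0.0214, -0.0052, 0.0, -1]]
[[0, 0, 2.0, 0.0032, -0.0011, 0.0, -1], [0, 0, 4.0, 0.0065, -0.0021, 0.0, -1], [0, 0, 6.0, 0.0097, -0.003, 0.0, -1], [0, 0, 8.0, 0.0131, -0.0038, 0.0, -1], [0, 0, 10.0, 0.0164, -0.0045, 0.0, -1], [0, 0, 12.0, 0.0197, -0.005, 0.0, -1], [0, 0, 14.0, 0.0231, -0.0054, 0.0, -1], [0, 0, 16.0, 0.0265, -0.0057, 0.0, -1]]
end [5.678e-01 1.416e-01 1.220e-01 1.947e+02]
```

Emit:
{"api": "play_rows", "payload": {"commands": [[0, 0, 0.5, 0.0008, -0.0003, 0, -1], [0, 0, 1.5, 0.0024, -0.0009, 0, -1], [0, 0, 3, 0.0048, -0.0016, 0, -1], [0, 0, 5, 0.0081, -0.0026, 0, -1], [0, 0, 7, 0.0114, -0.0034, 0, -1], [0, 0, 9, 0.0147, -0.0041, 0, -1], [0, 0, 11, 0.0181, -0.0047, 0, -1], [0, 0, 13, 0.0214, -0.0052, 0, -1]]}}

```text
t: 7.72
position: [0.5895, 0.1606, 0.1231]
orientation: [[-0.86, -0.511, 0.004], [-0.511, 0.86, 0.001], [-0.004, -0.001, -1.0]]
wrist_force: [3.2, 3.2, -1.4]
grip_width: -0.0001
finger_force: 2.0
```

Emit:
{"api": "play_rows", "payload": {"commands": [[0, 0, 2, 0.0032, -0.0011, 0, -1], [0, 0, 4, 0.0065, -0.0021, 0, -1], [0, 0, 6, 0.0097, -0.003, 0, -1], [0, 0, 8, 0.0131, -0.0038, 0, -1], [0, 0, 10, 0.0164, -0.0045, 0, -1], [0, 0, 12, 0.0197, -0.005, 0, -1], [0, 0, 14, 0.0231, -0.0054, 0, -1], [0, 0, 16, 0.0265, -0.0057, 0, -1]]}}

```text
t: 8.38
position: [0.5699, 0.1421, 0.1232]
orientation: [[-0.967, -0.254, 0.004], [-0.254, 0.967, 0.001], [-0.004, 0.0, -1.0]]
wrist_force: [2.8, 2.6, -2.1]
grip_width: 0.0002
finger_force: 2.0
```

Run:
```python
from h import *
from plan import *
o=bot.observe();R=o["orientation"];d=o["position"][:2]-C
print(o["position"].round(4),np.hypot(*d),np.degrees(np.arctan2(d[1],d[0])),np.degrees(np.arctan2(R[1,0],R[0,0])),o["wrist_force"].round(1),o["q"].round(0))
im=get_image("scene")
c=im["pixels"][195:345,235:385,::-1]
cv2.imwrite("pics/c6.png",cv2.resize(c,None,fx=3.9,fy=3.9,interpolation=cv2.INTER_CUBIC))
```

```text
[0.5699 0.1421 0.1232] 0.09823879198433826 -53.91172577705936 -165.28490055135228 [ 2.8  2.6 -2.1] [   2.   16.   94.    0.   69. -102.]
```

View pics/c6.png

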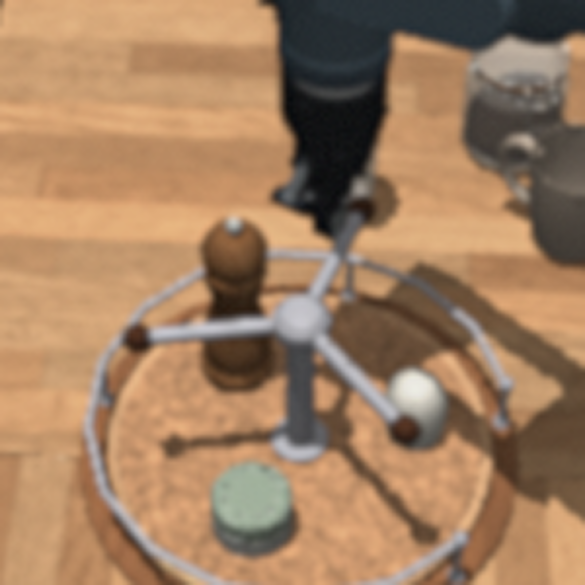

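The arm is turning the disc: the ball is now at (362,208) and all three things are upright. I'll continue steadily.

Emit:
{"api": "play_rows", "payload": {"commands": [[0, 0, 2, 0.0032, -0.0011, 0, -1], [0, 0, 4, 0.0065, -0.0021, 0, -1], [0, 0, 6, 0.0097, -0.003, 0, -1], [0, 0, 8, 0.0131, -0.0038, 0, -1], [0, 0, 10, 0.0164, -0.0045, 0, -1], [0, 0, 12, 0.0197, -0.005, 0, -1], [0, 0, 14, 0.0231, -0.0054, 0, -1], [0, 0, 16, 0.0265, -0.0057, 0, -1]]}}

```text
t: 9.1
position: [0.5458, 0.1297, 0.1231]
orientation: [[-1.0, 0.021, 0.004], [0.021, 1.0, 0.001], [-0.004, 0.001, -1.0]]
wrist_force: [3.5, 3.0, -1.8]
grip_width: -0.0001
finger_force: 2.0
```

Emit:
{"api": "play_rows", "payload": {"commands": [[0, 0, 2, 0.0032, -0.0011, 0, -1], [0, 0, 4, 0.0065, -0.0021, 0, -1], [0, 0, 6, 0.0097, -0.003, 0, -1], [0, 0, 8, 0.0131, -0.0038, 0, -1], [0, 0, 10, 0.0164, -0.0045, 0, -1], [0, 0, 12, 0.0197, -0.005, 0, -1], [0, 0, 14, 0.0231, -0.0054, 0, -1], [0, 0, 16, 0.0265, -0.0057, 0, -1]]}}

```text
t: 9.77
position: [0.5195, 0.1244, 0.1232]
orientation: [[-0.955, 0.296, 0.005], [0.296, 0.955, 0.001], [-0.004, 0.002, -1.0]]
wrist_force: [4.8, 1.7, -2.8]
grip_width: 0.0
finger_force: 2.0
```

Emit:
{"api": "play_rows", "payload": {"commands": [[0, 0, 2, 0.0032, -0.0011, 0, -1], [0, 0, 4, 0.0065, -0.0021, 0, -1], [0, 0, 6, 0.0097, -0.003, 0, -1], [0, 0, 8, 0.0131, -0.0038, 0, -1], [0, 0, 10, 0.0164, -0.0045, 0, -1], [0, 0, 12, 0.0197, -0.005, 0, -1], [0, 0, 14, 0.0231, -0.0054, 0, -1], [0, 0, 16, 0.0265, -0.0057, 0, -1]]}}

```text
t: 10.43
position: [0.4926, 0.1264, 0.1232]
orientation: [[-0.837, 0.548, 0.005], [0.548, 0.837, 0.0], [-0.004, 0.003, -1.0]]
wrist_force: [4.8, 1.2, -2.0]
grip_width: -0.0002
finger_force: 2.0
```

Emit:
{"api": "play_rows", "payload": {"commands": [[0, 0, 2, 0.0032, -0.0011, 0, -1], [0, 0, 4, 0.0065, -0.0021, 0, -1], [0, 0, 6, 0.0097, -0.003, 0, -1], [0, 0, 8, 0.0131, -0.0038, 0, -1], [0, 0, 10, 0.0164, -0.0045, 0, -1], [0, 0, 12, 0.0197, -0.005, 0, -1], [0, 0, 14, 0.0231, -0.0054, 0, -1], [0, 0, 16, 0.0265, -0.0057, 0, -1]]}}

```text
t: 11.1
position: [0.4674, 0.1358, 0.1232]
orientation: [[-0.653, 0.757, 0.005], [0.757, 0.653, -0.0], [-0.003, 0.003, -1.0]]
wrist_force: [3.7, -0.5, -2.7]
grip_width: 0.0007
finger_force: 2.0
```

Run:
```python
from h import *
from plan import *
o=bot.observe();R=o["orientation"];d=o["position"][:2]-C
print(o["position"].round(4),np.hypot(*d),np.degrees(np.arctan2(d[1],d[0])),np.degrees(np.arctan2(R[1,0],R[0,0])),o["wrist_force"].round(1),o["q"].round(0))
```

```text
[0.4674 0.1358 0.1232] 0.09662595439309225 -117.51156107783022 130.77196861437324 [ 3.7 -0.5 -2.7] [  2.   4. 109.  -0.  67. -39.]
```

Emit:
{"api": "play_rows", "payload": {"commands": [[0, 0, 2, 0.0032, -0.0011, 0, -1], [0, 0, 4, 0.0065, -0.0021, 0, -1], [0, 0, 6, 0.0097, -0.003, 0, -1], [0, 0, 8, 0.0131, -0.0038, 0, -1], [0, 0, 10, 0.0164, -0.0045, 0, -1], [0, 0, 12, 0.0197, -0.005, 0, -1], [0, 0, 14, 0.0231, -0.0054, 0, -1], [0, 0, 16, 0.0265, -0.0057, 0, -1]]}}

```text
t: 11.77
position: [0.4456, 0.1519, 0.1232]
orientation: [[-0.419, 0.908, 0.005], [0.908, 0.419, -0.001], [-0.003, 0.004, -1.0]]
wrist_force: [4.6, -2.9, -1.9]
grip_width: -0.0001
finger_force: 2.0
```

Emit:
{"api": "play_rows", "payload": {"commands": [[0, 0, 2, 0.0032, -0.0011, 0, -1], [0, 0, 4, 0.0065, -0.0021, 0, -1], [0, 0, 6, 0.0097, -0.003, 0, -1], [0, 0, 8, 0.0131, -0.0038, 0, -1], [0, 0, 10, 0.0164, -0.0045, 0, -1], [0, 0, 12, 0.0197, -0.005, 0, -1], [0, 0, 14, 0.0231, -0.0054, 0, -1], [0, 0, 16, 0.0265, -0.0057, 0, -1]]}}

```text
t: 12.43
position: [0.4292, 0.1734, 0.1231]
orientation: [[-0.153, 0.988, 0.004], [0.988, 0.153, -0.001], [-0.002, 0.004, -1.0]]
wrist_force: [3.2, -2.3, -0.1]
grip_width: 0.0002
finger_force: 2.0
```

Emit:
{"api": "play_rows", "payload": {"commands": [[0, 0, 2, 0.0032, -0.0011, 0, -1], [0, 0, 4, 0.0065, -0.0021, 0, -1], [0, 0, 6, 0.0097, -0.003, 0, -1], [0, 0, 8, 0.0131, -0.0038, 0, -1], [0, 0, 10, 0.0164, -0.0045, 0, -1], [0, 0, 12, 0.0197, -0.005, 0, -1], [0, 0, 14, 0.0231, -0.0054, 0, -1], [0, 0, 16, 0.0265, -0.0057, 0, -1]]}}

```text
t: 13.1
position: [0.4192, 0.1986, 0.123]
orientation: [[0.126, 0.992, 0.004], [0.992, -0.126, -0.001], [-0.001, 0.004, -1.0]]
wrist_force: [2.5, -3.8, -0.2]
grip_width: 0.0
finger_force: 2.0
```

Emit:
{"api": "play_rows", "payload": {"commands": [[0, 0, 2, 0.0032, -0.0011, 0, -1], [0, 0, 4, 0.0065, -0.0021, 0, -1], [0, 0, 6, 0.0097, -0.003, 0, -1], [0, 0, 7.5, 0.0122, -0.0036, 0, -1], [0, 0, 8.5, 0.0139, -0.004, 0, -1], [0, 0, 9, 0.0147, -0.0042, 0, -1], [0, 0, 9, 0.0147, -0.0042, 0, -1], [0, 0, 9, 0.0147, -0.0042, 0, -1]]}}

```text
t: 13.77
position: [0.4155, 0.2145, 0.1221]
orientation: [[0.277, 0.961, 0.0], [0.961, -0.277, 0.0], [0.0, 0.0, -1.0]]
wrist_force: [1.6, -2.3, 1.3]
grip_width: 0.0001
finger_force: 0.8
```

Run:
```python
from h import *
from plan import *
import pickle
o=bot.observe();R=o["orientation"];d=o["position"][:2]-C
print(o["position"].round(4),np.hypot(*d),np.degrees(np.arctan2(d[1],d[0])),np.degrees(np.arctan2(R[1,0],R[0,0])),o["wrist_force"].round(1),o["q"].round(0))
im=get_image("scene");pickle.dump(im,open("s2.pkl","wb"))
c=im["pixels"][225:365,235:385,::-1]
cv2.imwrite("pics/c7.png",cv2.resize(c,None,fx=4,fy=4,interpolation=cv2.INTER_CUBIC))
```

```text
[0.4155 0.2145 0.1221] 0.09678514249465313 -175.8386706138928 73.94088693576998 [ 1.6 -2.3  1.3] [ 13.   2. 111.   0.  67.  29.]
```

View pics/c7.png

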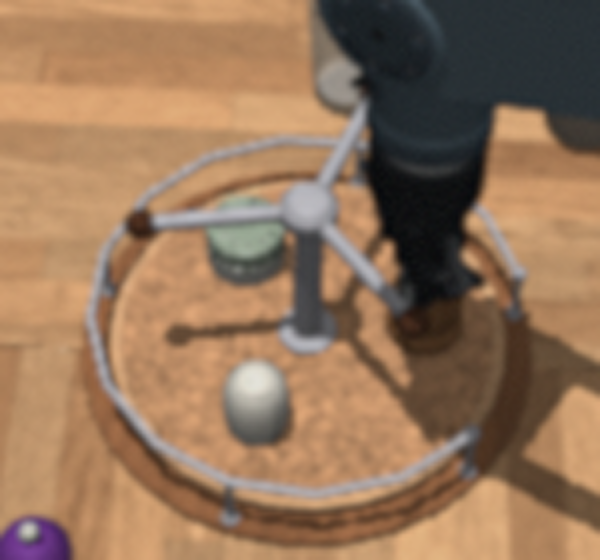

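The arm ball at crop (137,221) is clear to see, and the mill's foot is at (425,330), behind the hand. I'll work out the remaining angle from the ball.

Run:
```python
from h import *
from plan import *
import pickle
C0=np.array([.5123,.2215])
a=pickle.load(open("scene.pkl","rb"));b=pickle.load(open("s2.pkl","rb"))
W=lambda u,v,z:world(a,u/4+235,v/4+225,z)[:2]
ang=lambda p:np.degrees(np.arctan2(*(p-C0)[::-1]))
p=W(137,221,.165);print(p,np.hypot(*(p-C0)),ang(p))
# knob from depth, mill pixels in first image
f=240/np.tan(np.radians(a["fov_y"]/2));V,U=np.mgrid[0:480,0:640]
T=np.linalg.inv(a["camera_from_world"])
def cloud(im): return (np.stack([(U-im["cx"])/f,-(V-im["cy"])/f,-np.ones_like(U,float)],-1)*im["z_map"][...,None])@T[:3,:3].T+T[:3,3]
P=cloud(a);m=(np.hypot(P[...,0]-.595,P[...,1]-.24)<.045)&(P[...,2]>.12)&(P[...,2]<.178)
q=P[m][:,:2]
from scipy.optimize import least_squares
vd=np.array([-.71,.70])
for lo,hi in((.13,.18),(.03,.08)):
    m=(np.hypot(P[...,0]-.595,P[...,1]-.24)<.045)&(P[...,2]>lo)&(P[...,2]<hi);q=P[m][:,:2]
    s=least_squares(lambda x:np.hypot(*(q-x[:2]).T)-x[2],[.595,.24,.027],loss="soft_l1",f_scale=.002).x
    print(s,len(q),np.hypot(*(s[:2]-C0)),ang(s[:2]))
```

```text
[0.58327035 0.3156226 ] 0.11788067896193345 52.982964173025074
[0.59337469 0.24235201 0.01860344] 261 0.08371326646171441 14.423577351591682
[0.59639544 0.23972073 0.02585611] 181 0.08604672360482517 12.22515273827546
```

Emit:
{"api": "play_rows", "payload": {"commands": [[0, 0, 1, 0.0016, -0.0006, 0, -1], [0, 0, 3, 0.0048, -0.0016, 0, -1], [0, 0, 5, 0.0081, -0.0026, 0, -1], [0, 0, 7, 0.0114, -0.0034, 0, -1], [0, 0, 9, 0.0147, -0.0041, 0, -1], [0, 0, 11, 0.0181, -0.0047, 0, -1], [0, 0, 13, 0.0214, -0.0052, 0, -1], [0, 0, 15, 0.0248, -0.0056, 0, -1]]}}

```text
t: 14.48
position: [0.4167, 0.2396, 0.1219]
orientation: [[0.518, 0.855, -0.0], [0.855, -0.518, -0.001], [-0.001, 0.0, -1.0]]
wrist_force: [-0.4, -4.9, 2.6]
grip_width: -0.0002
finger_force: 2.0
```

Emit:
{"api": "play_rows", "payload": {"commands": [[0, 0, 2, 0.0032, -0.0011, 0, -1], [0, 0, 3.5, 0.0057, -0.0018, 0, -1], [0, 0, 5, 0.0081, -0.0026, 0, -1], [0, 0, 5.5, 0.0089, -0.0028, 0, -1], [0, 0, 5.5, 0.0089, -0.0028, 0, -1], [0, 0, 5.5, 0.0089, -0.0028, 0, -1]]}}

```text
t: 14.98
position: [0.4188, 0.2491, 0.1216]
orientation: [[0.596, 0.803, -0.0], [0.803, -0.596, 0.0], [-0.0, -0.001, -1.0]]
wrist_force: [-0.1, -0.7, 0.5]
grip_width: 0.0
finger_force: 0.4
```

Run:
```python
from h import *
from plan import *
import pickle
o=bot.observe();R=o["orientation"];d=o["position"][:2]-C
print(o["position"].round(4),np.hypot(*d),np.degrees(np.arctan2(d[1],d[0])),np.degrees(np.arctan2(R[1,0],R[0,0])),o["wrist_force"].round(1),o["q"].round(0))
im=get_image("scene");pickle.dump(im,open("s3.pkl","wb"))
c=im["pixels"][225:365,235:385,::-1]
cv2.imwrite("pics/c8.png",cv2.resize(c,None,fx=4,fy=4,interpolation=cv2.INTER_CUBIC))
```

```text
[0.4188 0.2491 0.1216] 0.09722612828378462 163.51534692906293 53.44618533361478 [-0.1 -0.7  0.5] [ 17.   4. 109.   0.  67.  53.]
```

View pics/c8.png

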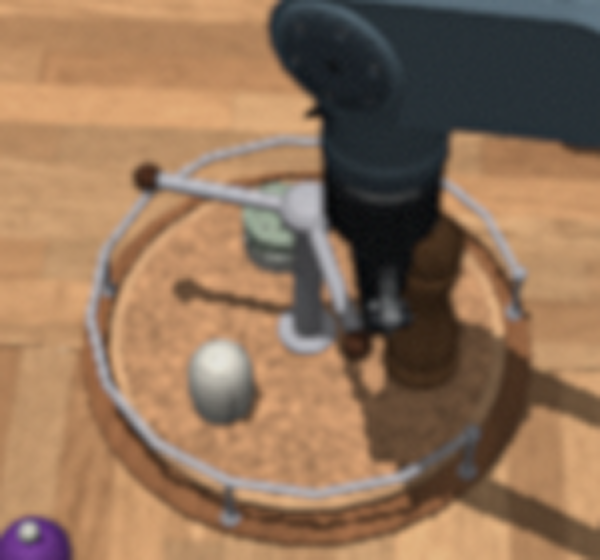

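The mill stands upright with its foot at about (422,370), between the rail ends at (518,280) and (470,437). The ball is at (147,178).

```bash
cat > mill.py <<'E'
from h import *
import pickle,sys
from scipy.optimize import least_squares
def fit(fn,g):
    C0=np.array([.5123,.2215]);a=pickle.load(open(fn,"rb"))
    f=240/np.tan(np.radians(a["fov_y"]/2));V,U=np.mgrid[0:480,0:640];T=np.linalg.inv(a["camera_from_world"])
    P=(np.stack([(U-a["cx"])/f,-(V-a["cy"])/f,-np.ones_like(U,float)],-1)*a["z_map"][...,None])@T[:3,:3].T+T[:3,3]
    for lo,hi,r in((.13,.178,.027),(.03,.06,.028)):
        x=np.array(g)
        for _ in range(3):
            q=P[(np.hypot(P[...,0]-x[0],P[...,1]-x[1])<.04)&(P[...,2]>lo)&(P[...,2]<hi)][:,:2]
            x=least_squares(lambda x:np.hypot(*(q-x).T)-r,x,loss="soft_l1",f_scale=.002).x
        d=x-C0;print(fn,lo,x.round(4),len(q),np.hypot(*d).round(4),np.degrees(np.arctan2(d[1],d[0])).round(2))
E
python3 - <<'E'
from mill import *
fit("scene.pkl",(.595,.24));fit("s3.pkl",(.439,.178))
im=pickle.load(open("s3.pkl","rb"))
p=world(im,147/4+235,178/4+225,.165)[:2]-[.5123,.2215];print(np.hypot(*p),np.degrees(np.arctan2(p[1],p[0])))
p=world(im,422/4+235,369/4+225,.022)[:2]-[.5123,.2215];print(np.hypot(*p),np.degrees(np.arctan2(p[1],p[0])))
E
```

```text
scene.pkl 0.13 [0.6009 0.2355] 244 0.0897 8.97
scene.pkl 0.03 [0.5985 0.2388] 115 0.0879 11.36
s3.pkl 0.13 [0.4442 0.1776] 181 0.081 -147.18
s3.pkl 0.03 [0.4396 0.1766] 132 0.0854 -148.29
0.1156519495504053 34.09623050931581
0.0907393136369108 -154.616413746674
```

Emit:
{"api": "play_rows", "payload": {"commands": [[0, 0, 0.5, 0.0008, -0.0003, 0, -1], [0, 0, 1.5, 0.0024, -0.0009, 0, -1], [0, 0, 2, 0.0032, -0.0011, 0, -1], [0, 0, 2, 0.0032, -0.0011, 0, -1], [0, 0, 2, 0.0032, -0.0011, 0, -1]]}}

```text
t: 15.45
position: [0.4199, 0.2523, 0.1217]
orientation: [[0.624, 0.782, -0.0], [0.782, -0.624, 0.0], [-0.0, -0.0, -1.0]]
wrist_force: [-0.7, -0.3, -0.4]
grip_width: 0.0
finger_force: 0.7
```

Emit:
{"api": "play_rows", "payload": {"commands": [[0, 0, 0, -0.004, 0, 0, -1], [0, 0, 0, -0.01, 0, 0, -1], [0, 0, 0, -0.01, 0, -0.02, -1], [0, 0, 0, -0.01, 0, -0.05, -1], [0, 0, 0, -0.01, 0, -0.085, -1], [0, 0, 0, -0.01, 0, -0.115, -1], [0, 0, 0, -0.01, 0, -0.13, -1], [0, 0, 0, -0.01, 0, -0.13, -1]]}}

```text
t: 16.12
position: [0.416, 0.2449, 0.2564]
orientation: [[0.624, 0.782, 0.008], [0.782, -0.624, 0.003], [0.007, 0.005, -1.0]]
wrist_force: [0.8, 0.4, 0.2]
grip_width: -0.0002
finger_force: 0.0
```

Run:
```python
from h import *
from plan import *
o=bot.observe();R=o["orientation"];P=o["position"]
yaw=np.degrees(np.arctan2(R[1,0],R[0,0]));print(P.round(4),yaw,o["q"].round(0),o["t"],R[:,2])
# leave: draw in towards the base, then swing right
r0,a0=np.hypot(*P[:2]),np.degrees(np.arctan2(P[1],P[0]))
p=[]
for k in range(1,9): p.append((*pol(r0+(.40-r0)*min(1,k/4),a0-6*max(0,k-4)),P[2],yaw))
for k in range(5,10): p.append((*pol(.40,a0-6*k),P[2],yaw))
show(p,(*P,yaw))
```

```text
[0.416  0.2449 0.2564] 51.42299485200764 [ 16.  -5. 101.   0.  83.  55.] 16.1167 [ 0.00795893  0.00265902 -0.99996479]
[[0, 0, np.float64(0.0), -0.0193, -0.0074, np.float64(0.0), -1], [0, 0, np.float64(0.0), -0.0386, -0.0148, np.float64(0.0), -1], [0, 0, np.float64(0.0), -0.0579, -0.0222, np.float64(0.0), -1], [0, 0, np.float64(0.0), -0.0772, -0.0296, np.float64(0.0), -1], [0, 0, np.float64(0.0), -0.0942, 0.0087, np.float64(0.0), -1], [0, 0, np.float64(0.0), -0.1151, 0.045, np.float64(0.0), -1], [0, 0, np.float64(0.0), -0.1397, 0.0789, np.float64(0.0), -1], [0, 0, np.float64(0.0), -0.1677, 0.11, np.float64(0.0), -1]]
[[0, 0, np.float64(0.0), -0.0311, 0.0281, np.float64(0.0), -1], [0, 0, np.float64(0.0), -0.0649, 0.0527, np.float64(0.0), -1], [0, 0, np.float64(0.0), -0.1012, 0.0737, np.float64(0.0), -1], [0, 0, np.float64(0.0), -0.1394, 0.0907, np.float64(0.0), -1], [0, 0, np.float64(0.0), -0.1792, 0.1037, np.float64(0.0), -1]]
end [ 0.3668 -0.1596  0.2564 51.423 ]
```

Emit:
{"api": "play_rows", "payload": {"commands": [[0, 0, 0, -0.019, -0.007, 0, -1], [0, 0, 0, -0.039, -0.015, 0, -1], [0, 0, 0, -0.058, -0.022, 0, -1], [0, 0, 0, -0.077, -0.03, 0, -1], [0, 0, 0, -0.094, 0.009, 0, -1], [0, 0, 0, -0.115, 0.045, 0, -1], [0, 0, 0, -0.14, 0.079, 0, -1], [0, 0, 0, -0.168, 0.11, 0, -1]]}}

```text
t: 16.78
position: [0.3945, 0.0445, 0.2508]
orientation: [[0.622, 0.783, -0.0], [0.783, -0.622, 0.0], [0.0, -0.0, -1.0]]
wrist_force: [1.0, -0.2, -0.1]
grip_width: -0.0002
finger_force: 0.0
```

Emit:
{"api": "play_rows", "payload": {"commands": [[0, 0, 0, -0.031, 0.028, 0, -1], [0, 0, 0, -0.065, 0.053, 0, -1], [0, 0, 0, -0.101, 0.074, 0, -1], [0, 0, 0, -0.139, 0.091, 0, -1], [0, 0, 0, -0.179, 0.104, 0, -1], [0, 0, 0, -0.179, 0.104, 0, -1]]}}

```text
t: 17.28
position: [0.3615, -0.1649, 0.2507]
orientation: [[0.631, 0.776, -0.002], [0.776, -0.631, -0.002], [-0.003, -0.001, -1.0]]
wrist_force: [1.3, 0.3, 1.0]
grip_width: -0.0002
finger_force: 0.0
```

Run:
```python
from mill import *
im=get_image("scene");pickle.dump(im,open("s4.pkl","wb"))
c=im["pixels"][205:365,235:405,::-1]
cv2.imwrite("pics/c9.png",cv2.resize(c,None,fx=3.75,fy=3.75,interpolation=cv2.INTER_CUBIC))
fit("s4.pkl",(.439,.178))
```

```text
s4.pkl 0.13 [0.441  0.1763] 256 0.0845 -147.62
s4.pkl 0.03 [0.4377 0.1791] 128 0.0858 -150.41
```

View pics/c9.png

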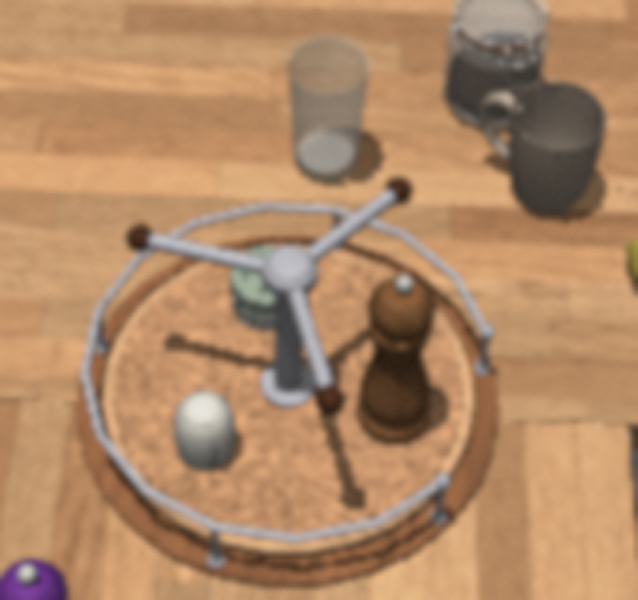

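The knob is at crop (404,283), the balls at (139,237), (400,190) and (330,399), and the rail ends at (486,332) and (442,483). Everything is upright.

Run:
```python
from h import *
import pickle
im=pickle.load(open("s4.pkl","rb"))
W=lambda u,v,z:world(im,u/3.75+235,v/3.75+205,z)[:2]
B=np.array([W(139,237,.165),W(400,190,.165),W(330,399,.165)]);c=B.mean(0);print(c)
for n,p in dict(b0=B[0],b1=B[1],b2=B[2],knob=W(404,283,.19),foot=W(396,418,.022),e1=W(486,332,.056),e2=W(442,483,.056)).items():
    d=p-c;print(n,p.round(4),np.hypot(*d).round(4),np.degrees(np.arctan2(d[1],d[0])).round(2))
```

```text
[0.51144717 0.22172653]
b0 [0.6111 0.2827] 0.1168 31.45
b1 [0.5137 0.1055] 0.1162 -88.91
b2 [0.4096 0.277 ] 0.1159 151.53
knob [0.4347 0.1815] 0.0867 -152.33
foot [0.4321 0.1805] 0.0895 -152.53
e1 [0.4269 0.0887] 0.1577 -122.43
e2 [0.3531 0.2131] 0.1586 -176.88
```

```bash
python3 -c "
from cell import job;print(job.sign_off())"
```

```text
the job is handed in; nothing more can be done
None
```

The job is handed in: I turned the carousel clockwise about 163°, and the wooden pepper mill now stands upright within about 1–3° (1–4 mm) of the middle of the rail gap, with the other things upright and the hand well clear (first try passed over the arm without touching it).

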